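Comb the cinnamon sticks straight

ROBOT

A 6-joint arm with a two-finger parallel gripper is mounted at the origin on a cart in front of the work surface, level with it; the furniture and walls round the work are solid. World frame = base frame: x ahead of the robot, y to its left, z up, the work surface at z = 0. Lengths are in mm, angles in degrees, forces in N, time in s.
With the tool pointing down it reaches from about 350 to 850 mm from the base axis. Payload 8.1 kg.
Tool frame: the origin (TCP) lies between the finger pads; the fingertips stand 11 mm ahead of it and the grasp point (between the pads) lies 8 mm behind it; z points along the fingers, y is the line along which they close (so a half turn about z gives the same grasp; the last joint's range is limited). The gripper opens to 85 mm and grips with 20 to 120 N. Pads are 22 mm wide; open, the fingers measure 114 mm over their backs; the gripper's body (76 mm by 85 mm) begins 54 mm behind the grasp point. The pads swing forward as they close: fully open they stand 13 mm farther back than shut.
Start: joints at [62.315, 7.471, 85.268, -0, 87.261, -4.893], TCP at [232.414, 553.163, 242.292] pointing down, gripper open.
Joint ranges: [-169.43, 169.43], [-51.17, 129.36], [1.28, 143.12], [-76.62, 256.62], [0, 156.53], [-152.29, 152.29]. Speed limits (degrees/s): [136.94, 136.94, 159.86, 180, 180, 180].

INTERFACE

Orientations are given as [roll, pitch, yaw] about the fixed x, y, z axes, in that order (R = Rz(yaw) Ry(pitch) Rx(roll)).
In Python, from bench import r, snapshot, get_calibration gives the robot as it stands.
- The arm moves only by the tool step_arm, never from a script. Its argument "rows" is a list of rows, each a list of 2 entries, a list of its own where there are three numbers: the shift along the tool's x, y, z in mm, then the turn about the tool's z in degrees. In form: [[[tx, ty, tz], yaw], ...]. A call has 1 to 12 rows; each row is the pose to reach, as a shift and turn from the pose commanded when the call began, along the tool's axes at that moment; what a row does not reach only later rows make up. A row lasts 1/10 s, in which the tool goes at most 50 mm and 8.59 degrees, less where a joint would pass 70% of its speed; a pose out of reach is approached as far as the arm can. A call with a gripper value outside its range is refused whole. "fingers" is the opening, from 0 (shut) to 1 (fully open), set as the call begins (left out, the last holds). The fingers move at their own pace and stop on an object; "squeeze" is the grip in N (left out, the last holds). Time passes only in rows, so rows that repeat a pose let the fingers close. It gives the time, the measured TCP pose, the force, the opening and the grip force at its end, in the units of the state.
- r.sense(): the state, without advancing time (a new reading comes with each control period).
- snapshot(name): name is "scene" or "top"; returns the picture (400x640x3 uint8, blue, green, red); there is no depth.
- get_calibration(name): a dict with "fovy" (degrees; the focal length in pixels is half the picture's height over the tangent of half this angle, whatever the lens; pixels are square), "cx", "cy" (the principal point, pixels), "dist" ([k1, k2, p1, p2, k3] as OpenCV has them; the pictures are not rectified), "eye" and "orientation" of the camera in the world. Camera axes: x right, y up, looking along -z (the intrinsics and any distortion apply to the point x, -y, -z); pixel columns grow to the right and rows downward; lengths in mm; the calibration is good to about 2 mm. A picture is of the moment at which its call begins. get_calibration takes no time and is no camera call.
- r.hand_in(): hands the job in; it is judged then, once.
The state is a dict: "time": time; "joint_pos": joint angles; "qd": joint speeds; "joint_efforts": joint torques, N m; "tool_pos": TCP position; "tcp_rot": TCP orientation; "ft_force": force on the tool from outside, world axes, zero at the start; "wrist_torque": the same for the moment, N m; "finger_gap": finger opening in mm; "grip_force": force on a finger pad.
Only numpy, scipy, OpenCV 4.12 (cv2) and the standard library are available. Lean on these libraries where they do the work, as an engineer would, in place of code of your own. Each camera call takes 0.05 s, during which the arm holds its last target. There are 200 camera calls.

TASK

The cinnamon sticks lie scattered on the wooden tray. Take the wooden hand rake from its cork pad and comb all four sticks up to the tray's tall end rail with it, so that they lie flat, side by side and parallel to that rail in one snug pack; never touch the sticks with the gripper. Then stand the rake back on its teeth, squarely in the middle of the cork pad, and leave the other things on the worktop as they are.

Things in the scene. Friction and masses are not known exactly. Their poses are not given: they have to be found in the camera images.
- tray: Fixed light-wood tray, 210 (x) x 350 (y) mm, left or right of the pad. Origin: centre of its underside. Floor top at z = 8 mm; inside flat, 190 (x) x 330 (y) mm. Lips 10 mm thick, top at z = 20, on both long sides and the -y end; at the +y end the tall end rail, 10 mm thick, top at z = 46. Yaw varies up to 9 degrees.
- rail_foot (a point): Point on the tray's floor at the foot of the inner face of the tall end rail, middle of its length. Axes as the tray's: +y points into the rail, x runs along the rail; the sticks are at negative y of it.
- cork_pad: Fixed rectangular cork pad, 220 (x) x 90 (y) x 6 mm, the rake's place. Origin: centre of its underside.
- rake: Loose wooden rake, about 0.22 kg, standing on its teeth on the pad. Origin: middle, at the tooth tips; z up. Head 164 (x) x 36 (y) mm, z 22 to 40; below it a row along x of seven teeth 12 x 34 mm, 13 mm gaps, down to z = 0. Grip bar 110 (x) x 24 (y) mm, z 56 to 82, on two posts at x = +-40: pinch it across y from above. Its +y and -y faces are alike.
- stick0: Loose brown cinnamon stick, double scroll that does not roll, 140 (x) x 16 (y) x 9 (z) mm, 20 g. Origin: centre of its underside. At the start the four lie on the tray floor, stick0 to stick3 in order towards the tall rail, up to 53 degrees askew, none crossing. A strip 55 mm wide inside the lip opposite the tall rail is free.
- stick1: As stick0.
- stick2: As stick0.
- stick3: As stick0, nearest the tall rail.
- tin: Bystander: loose tin, 75 mm across, 58 mm high, left of the work. Origin: centre of its underside.
- bowl: Bystander: loose small white bowl, 84 mm across, 42 mm high, behind the work. Origin: centre of its underside.
- spice: Bystander: loose glass spice jar with dark lid, 41 mm across, 105 mm high, behind the work. Origin: centre of its underside.
- timer: Bystander: loose round kitchen timer, 62 mm across, 57 mm high, behind the work. Origin: centre of its underside.

How it is judged (in metres and radians):
On the way, in this order (a step that is already met when the one before it is completed fails the run):
1. the rake is lifted off the cork pad (z of rake in the frame of cork_pad above 0.03 m), for 0.2 s.
2. all four sticks lie combed: parallel to the tall rail and packed against it (y of stick0 in the frame of rail_foot between -0.078 and 0 m and z of stick0 in the frame of rail_foot between -0.004 and 0.004 m and x of stick0 in the frame of rail_foot between -0.04 and 0.04 m and angle between the x axis of each of stick0, stick1, stick2, stick3 and the x axis of tray, either way round below 0.12 rad and y of stick1 in the frame of rail_foot between -0.078 and 0 m and z of stick1 in the frame of rail_foot between -0.004 and 0.004 m and x of stick1 in the frame of rail_foot between -0.04 and 0.04 m and y of stick2 in the frame of rail_foot between -0.078 and 0 m and z of stick2 in the frame of rail_foot between -0.004 and 0.004 m and x of stick2 in the frame of rail_foot between -0.04 and 0.04 m and y of stick3 in the frame of rail_foot between -0.078 and 0 m and z of stick3 in the frame of rail_foot between -0.004 and 0.004 m and x of stick3 in the frame of rail_foot between -0.04 and 0.04 m), for 0.2 s.
At the end, for the whole second after the job is handed in: Sticks flat on the tray, within 0.12 rad of parallel to the tall rail, centres within 78 mm of its inner face and 40 mm of its middle. Rake upright on its teeth on the cork pad, within 26 mm of the pad's centre along each pad axis and 0.2 rad of square. All at rest (all of step 2 and x of rake in the frame of cork_pad between -0.026 and 0.026 m and y of rake in the frame of cork_pad between -0.026 and 0.026 m and z of rake in the frame of cork_pad between 0.002 and 0.01 m and angle between rake's own z axis and vertical below 0.08 rad and angle between the x axis of rake and the x axis of cork_pad, either way round below 0.2 rad and linear speed of each of rake, stick0, stick1, stick2, stick3 below 0.02 m/s); the robot touches nothing.
It fails at once if the gripper or arm touches a stick (contact force between any of the fingers, the arm and stick0 above 0.3 N or contact force between any of the fingers, the arm and stick1 above 0.3 N or contact force between any of the fingers, the arm and stick2 above 0.3 N or contact force between any of the fingers, the arm and stick3 above 0.3 N).
It fails at once if the tin, bowl, spice jar or timer is moved more than 20 mm (distance of any of tin, bowl, spice, timer from where it was at the start of the episode above 0.02 m).
It also fails if it takes over 58 s, if anything falls off the work surface, if the arm or the gripper's body presses on something with over 40 N, if the wrist force passes 120 N, or if a joint passes its speed limit or range.

## Working session

There is one attempt and no reset: what is moved stays moved. The work goes in short steps, Python scripts to look and compute and a tool call to move; the robot and the scene stay as the last step left them, time stands still between calls to the robot, and variables do not carry over. Pictures are saved under pics/ and viewed, at most 10 in all, crops included, and the job is handed in when it is done.

Besides the shell and the picture viewer there is one more tool, called after "Call:" by a JSON object that holds its "fn" and its "kwargs", one argument or row to a line. step_arm: Moves the arm, as the interface text tells. Its arguments: {"type":"object","properties":{"rows":{"type":"array"},"fingers":{"type":"number"},"squeeze":{"type":"number"}},"required":["rows"]}

```bash
ls; mkdir -p pics; python3 - <<'E'
from bench import r,snapshot,get_calibration
import cv2
for n in("scene","top"):
    cv2.imwrite(f"pics/{n}0.png",snapshot(n)); print(n,get_calibration(n))
print(r.sense())
E
```

```text
pics
scene {'fovy': 56.281083524270585, 'cx': 316.90585583571016, 'cy': 201.00088158454778, 'dist': array([-0.00775113,  0.        ,  0.        ,  0.        ,  0.        ]), 'eye': array([ 23.28313662, 986.70863199, 557.32674515]), 'orientation': array([  61.11462605,    0.29504591, -143.06579506])}
top {'fovy': 50.95270810671895, 'cx': 315.9570193651646, 'cy': 194.02013911895975, 'dist': array([-0.11450736,  0.        ,  0.        ,  0.        ,  0.        ]), 'eye': array([ 439.91231611,  237.06675713, 1064.72784478]), 'orientation': array([  7.56313788,  -0.16508214, -88.61850417])}
{'time': 0.1, 'joint_pos': array([ 6.23161231e+01,  7.51143708e+00,  8.53221246e+01,  1.98920606e-05,
        8.72606441e+01, -4.89395420e+00]), 'qd': array([ 0.074684  , -0.07156693, -0.15627954, -0.01030653,  0.01218227,
        0.01822411]), 'joint_efforts': array([ 6.36968925e-04, -5.70951498e+01, -5.01942015e+01, -2.15153700e-04,
        7.94749096e-03,  4.50919430e-06]), 'tool_pos': array([232.18408584, 552.75233087, 241.35123594]), 'tcp_rot': array([-1.79906139e+02, -8.05665550e-03,  1.57210070e+02]), 'ft_force': array([ 0.4708969 , -0.15468683,  0.12822206]), 'wrist_torque': array([ 0.02618957, -0.02950669, -0.03326512]), 'grip_force': 0.0, 'finger_gap': 85.39465033217105}
```

View pics/top0.png

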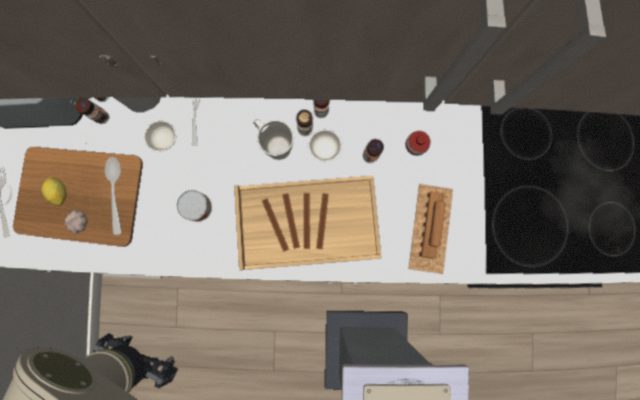

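View pics/scene0.png

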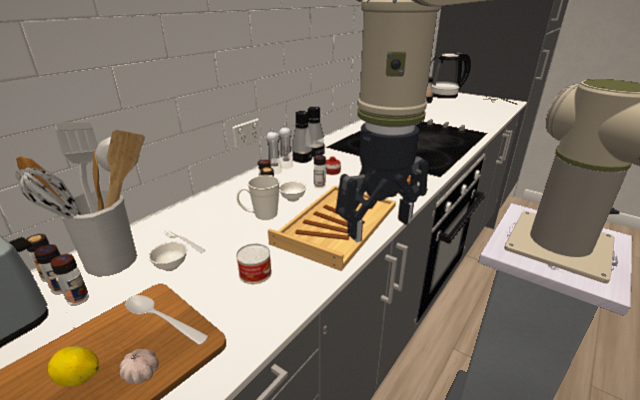

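```bash
cat > h.py <<'E'
import numpy as np,cv2
from scipy.spatial.transform import Rotation as R
from bench import r,snapshot,get_calibration
def cam(n):
    c=get_calibration(n); f=200/np.tan(np.radians(c['fovy']/2))
    K=np.array([[f,0,c['cx']],[0,f,c['cy']],[0,0,1]])
    return K,np.array(c['dist']),np.array(c['eye']),R.from_euler('xyz',c['orientation'],degrees=True).as_matrix()
def rays(n,px):
    K,d,e,M=cam(n)
    p=cv2.undistortPoints(np.array(px,float).reshape(-1,1,2),K,d).reshape(-1,2)
    return e,np.c_[p[:,0],-p[:,1],-np.ones(len(p))]@M.T
def cast(n,px,z):
    e,d=rays(n,px); return e+d*((z-e[2])/d[:,2:])
def tri(pa,pb):  # top px, scene px -> point, gap
    a,u=rays('top',[pa]);b,v=rays('scene',[pb]);u=u[0];v=v[0]
    s=np.linalg.lstsq(np.c_[u,-v],b-a,rcond=None)[0]
    p,q=a+s[0]*u,b+s[1]*v; return (p+q)/2,np.linalg.norm(p-q)
E
python3 - <<'E'
from h import *
t=cv2.imread('pics/top0.png');s=cv2.imread('pics/scene0.png')
cv2.imwrite('pics/tc.png',cv2.resize(t[165:285,220:460],None,fx=3.3,fy=3.3,interpolation=cv2.INTER_CUBIC))
cv2.imwrite('pics/sc.png',cv2.resize(s[150:280,250:440],None,fx=4,fy=4,interpolation=cv2.INTER_CUBIC))
for p in [(308,222),(431,228),(432,225),(193,205)]: print(p,cast('top',[p],10))
h=cv2.cvtColor(t,cv2.COLOR_BGR2HSV)
for p in [(360,220),(237,220),(415,250),(446,200),(432,225),(306,220),(245,255),(423,220)]: print(p,h[p[1],p[0]])
E
```

```text
(308, 222) [[508.56371342 255.69071138  10.        ]]
(431, 228) [[500.29869235 -56.0900858   10.        ]]
(432, 225) [[507.95582143 -58.7283789   10.        ]]
(193, 205) [[544.07687763 550.11415126  10.        ]]
(360, 220) [ 17 103 201]
(237, 220) [ 17  98 200]
(415, 250) [ 15 113 194]
(446, 200) [ 16 110 187]
(432, 225) [ 13 130  96]
(306, 220) [ 11 157 104]
(245, 255) [ 17 102 202]
(423, 220) [ 15 108 196]
```

View pics/tc.png

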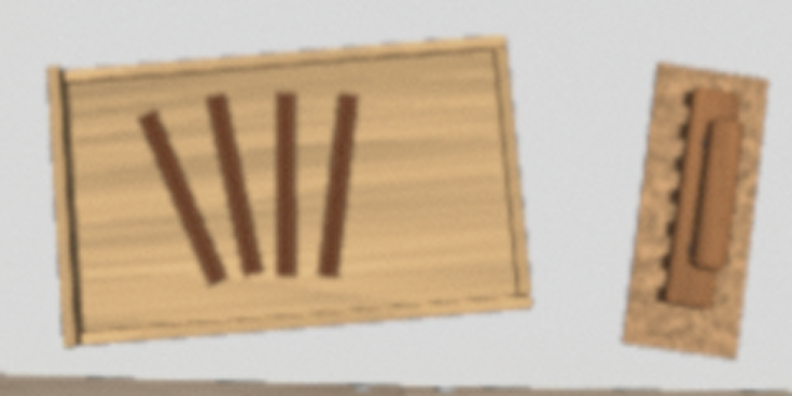

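View pics/sc.png

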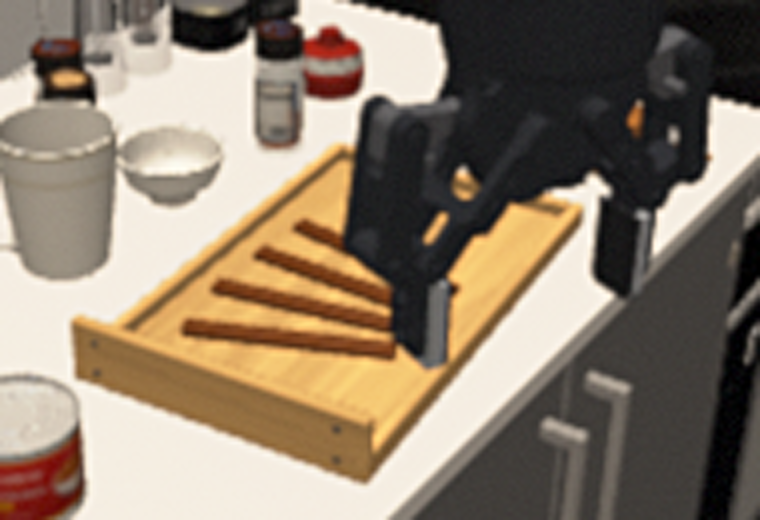

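```bash
cat > seg.py <<'E'
from h import *
def quad(m,n,z,eps=None):
    c=max(cv2.findContours(m,0,1)[0],key=cv2.contourArea)
    return cast(n,cv2.boxPoints(cv2.minAreaRect(c)),z)
def rect(n,m,z):
    "contour cast on plane z then minAreaRect: centre, (long,short), yaw of long axis"
    c=max(cv2.findContours(m,0,1)[0],key=cv2.contourArea).reshape(-1,2)
    return rect2(n,c,z)
def rect2(n,c,z):
    w=cast(n,c,z)[:,:2].astype(np.float32)
    q=cv2.boxPoints(cv2.minAreaRect(cv2.convexHull(w)))
    a,b=q[1]-q[0],q[2]-q[1]
    if np.linalg.norm(b)>np.linalg.norm(a): a,b=b,a
    return q.mean(0).round(1),np.linalg.norm(a).round(1),np.linalg.norm(b).round(1),(np.degrees(np.arctan2(a[1],a[0]))%180).round(1)
def masks(t):
    h=cv2.cvtColor(t,cv2.COLOR_BGR2HSV).astype(int)
    dark=((h[...,0]<22)&(h[...,1]>110)&(h[...,2]<150)).astype(np.uint8)*255
    wood=((h[...,1]>60)&(h[...,0]<30)).astype(np.uint8)*255
    return dark,wood
def sticks(t):
    d,_=masks(t); d=d.copy(); d[:, :245]=0; d[:,378:]=0; d[:180]=0; d[265:]=0
    out=[]
    for c in cv2.findContours(d,0,1)[0]:
        if cv2.contourArea(c)>60: out.append(rect2('top',c.reshape(-1,2),16))
    return out
E
python3 - <<'E'
from seg import *
t=cv2.imread('pics/top0.png');d,w=masks(t)
roi=lambda m,a,b:np.where((np.arange(640)>=a)&(np.arange(640)<b)&(np.arange(400)[:,None]>170)&(np.arange(400)[:,None]<276),m,0).astype(np.uint8)
m=roi(w,225,390)
# row/col extents at cleanup
m[271:]=0
c=max(cv2.findContours(m,0,1)[0],key=cv2.contourArea)
print('tray quad px',cv2.approxPolyDP(c,6,True).reshape(-1,2).tolist())
print('tray z14',rect('top',m,16))
for z in(6,): print('pad',rect('top',roi(w,395,470),z), rect('top',roi(w,395,470),0))
print('rake dark as head z46',rect('top',roi(d,395,470),46))
for s in sticks(t): print('stick',s)
# inner sample of rake brightness
h=cv2.cvtColor(t,cv2.COLOR_BGR2HSV)[...,2]
for y in (195,205,215,225,235,245,250,254): print(y,h[y,414:450])
E
```

```text
tray quad px [[372, 176], [235, 185], [239, 268], [380, 257]]
tray z14 (array([510. , 259.2], dtype=float32), np.float32(353.2), np.float32(211.7), np.float32(95.9))
pad (array([500.5, -56.3], dtype=float32), np.float32(217.3), np.float32(88.3), np.float32(172.4)) (array([500.8, -58. ], dtype=float32), np.float32(218.6), np.float32(88.8), np.float32(172.4))
rake dark as head z46 (array([505.6, -30.4], dtype=float32), np.float32(161.9), np.float32(34.5), np.float32(2.3))
stick (array([500.7, 338.5], dtype=float32), np.float32(138.5), np.float32(15.4), np.float32(24.9))
stick (array([511.7, 299.2], dtype=float32), np.float32(137.4), np.float32(15.4), np.float32(13.9))
stick (array([513. , 220.8], dtype=float32), np.float32(138.6), np.float32(15.4), np.float32(175.2))
stick (array([512.3, 259.4], dtype=float32), np.float32(137.8), np.float32(12.6), np.float32(1.6))
195 [217 215 205 181 166 164 162 169 175 175 176 181 159 116  82  93 134 160
 169 168 168 166 167 167 161 160 161 154 150 152 157 171 177 185 194 188]
205 [214 201 184 188 191 189 189 190 188 177 166 137  98  82 107 142 162 1
[... 282 characters left out ...]
26 153 162 160 141 106
  96 121 145 156 162 163 164 161 160 156 156 179 199 204 195 190 192 205]
235 [179 179 175 178 184 192 186 155 104  81 104 135 156 158 154 125  96 100
 125 144 153 161 165 163 164 160 154 158 175 186 185 184 180 192 211 214]
245 [165 167 170 175 181 165 126  90  84 117 142 152 155 149 142 122 103 109
 123 129 135 145 150 149 150 153 163 181 197 202 203 199 200 214 216 217]
250 [185 194 207 209 201 194 174 136 119 136 149 153 152 151 151 150 155 156
 158 157 156 157 163 169 175 178 186 188 181 176 183 196 205 215 217 216]
254 [169 174 172 169 148 105  77  91 129 148 154 150 151 149 150 151 154 155
 155 154 153 154 160 170 170 170 178 189 190 187 189 200 215 216 217 216]
```

```bash
cat > go.py <<'E'
import sys
from h import *
def go(x,y,z,yaw):
    s=r.sense(); p=np.array(s['tool_pos']); M=R.from_euler('xyz',s['tcp_rot'],degrees=True).as_matrix()
    d=M.T@(np.array([x,y,z])-p); dy=(yaw-s['tcp_rot'][2]+180)%360-180
    print('t',s['time'],'at',p.round(1),s['tcp_rot'].round(1),'shift',d.round(1),'turn',round(-dy,1))
if __name__=='__main__': go(*map(float,sys.argv[1:]))
E
python3 - <<'E'
from seg import *
from go import go
L=cast('top',[(234.8,185.3),(240,269.5)],46);Q=cast('top',[(373.3,176.3),(381,257.7)],20)
print(L.round(1),Q.round(1))
for a,b in((L[0],L[1]),(Q[0],Q[1]),(L[0],Q[0]),(L[1],Q[1])): v=(b-a)[:2];print(np.linalg.norm(v).round(1),np.degrees(np.arctan2(v[1],v[0])).round(1)%180)
print('bar',cast('top',[(437.8,223.8)],88), cast('top',[(440.3,200.8),(435.2,246.8)],88))
# rail inner top edge (dark line left border) & foot (right border)
P=lambda x,y:(x/3.3+220,y/3.3+165)
print(cast('top',[P(62,68),P(75,345)],46).round(1),cast('top',[P(70,80),P(82,335)],8).round(1))
go(503,-60,180,172.4)
E
```

```text
[[592.  437.9  46. ]
 [387.4 415.8  46. ]] [[627.5  93.3  20. ]
 [423.6  72.6  20. ]]
205.7 6.199999999999989
204.9 5.800000000000011
346.3 95.9
345.1 96.0
bar [[506.016737   -50.77913793  88.        ]] [[560.64487149 -57.45013404  88.        ]
 [452.07576933 -44.16845802  88.        ]]
[[591.5 427.9  46. ]
 [387.5 409.2  46. ]] [[587.9 428.4   8. ]
 [393.3 410.6   8. ]]
t 0.1 at [232.2 552.8 241.4] [-179.9   -0.   157.2] shift [-487.  -459.9   62. ] turn -15.2
```

Call:
{"fn": "step_arm", "kwargs": {
  "rows": [
    [[-486,-450,30],-15],
    [[-486,-450,30],-15],
    [[-486,-450,30],-15],
    [[-486,-450,30],-15],
    [[-486,-450,30],-15],
    [[-486,-450,30],-15],
    [[-486,-450,30],-15],
    [[-486,-450,30],-15],
    [[-486,-450,30],-15],
    [[-486,-450,30],-15],
    [[-486,-450,30],-15],
    [[-486,-450,30],-15]
  ],
  "fingers": 1,
  "squeeze": 100
}}

```text
time: 1.3
tool_pos: [480.3, 5.3, 214.9]
tcp_rot: [180.0, -0.0, 172.2]
ft_force: [0.7, 1.3, 0.5]
finger_gap: 85.1
grip_force: 0.0
```

Call:
{"fn": "step_arm", "kwargs": {
  "rows": [
    [[0,0,0],0],
    [[0,0,0],0],
    [[0,0,0],0],
    [[0,0,0],0]
  ]
}}

```text
time: 1.7
tool_pos: [479.8, 8.6, 215.1]
tcp_rot: [180.0, -0.0, 172.3]
ft_force: [-0.2, 0.1, -0.5]
finger_gap: 85.6
grip_force: 0.0
```

```bash
python3 - <<'E'
from h import *
from go import go
go(506,-51,120,172.7)
s=snapshot('scene')
cv2.imwrite('pics/s1.png',s); cv2.imwrite('pics/s1c.png',cv2.resize(s[120:280,260:460],None,fx=3.7,fy=3.7,interpolation=cv2.INTER_CUBIC))
cv2.imwrite('pics/t1.png',snapshot('top'))
E
```

```text
t 1.7 at [479.8   8.6 215.1] [180.   -0.  172.3] shift [-34.  -55.6  95.1] turn -0.4
```

View pics/s1c.png

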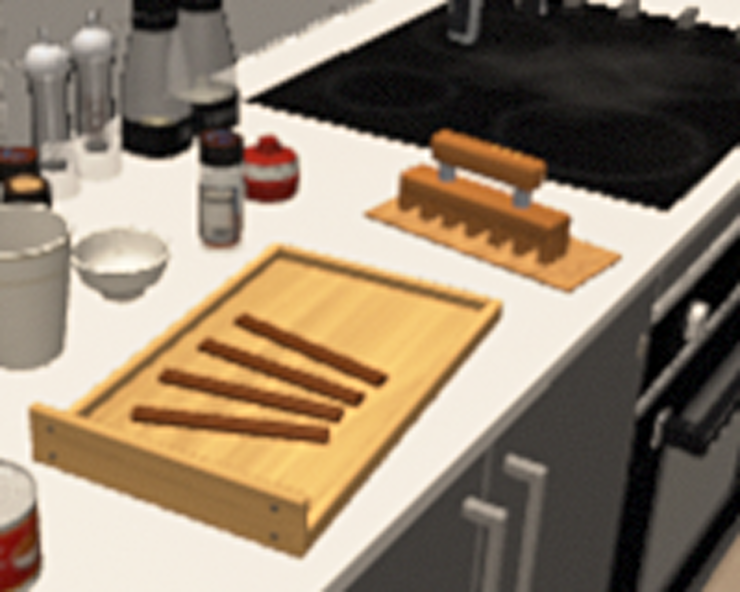

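```bash
python3 - <<'E'
from h import *
P=lambda x,y:(x/3.7+260,y/3.7+120)
print(tri((435.2,200.8),P(433,138)),tri((430,246.8),P(545,167)))
for n,p in dict(LB=(440,129),RB=(547,158),LF=(433,138),RF=(545,167)).items(): print(n,cast('scene',[P(*p)],88).round(1))
for n,p in dict(l=(366,214),f=(572,291),rr=(620,257)).items(): print('pad',n,cast('scene',[P(*p)],6).round(1))
print('rail z46',cast('scene',[P(33,405),P(306,503)],46).round(1),'sideR z20',cast('scene',[P(281,247),P(501,299)],20).round(1))
t=cv2.imread('pics/t1.png')
print(cast('top',[(x/3.3+220,y/3.3+165) for x,y in((657,63),(769,79),(737,358),(622,343))],6).round(1))
E
```

```text
(array([558.26727405, -46.30390573,  87.84991414]), np.float64(4.788793976600847)) (array([447.54682749, -32.57626199,  92.847934  ]), np.float64(9.484242095705916))
LB [[561.4 -69.8  88. ]]
RB [[455.1 -65.3  88. ]]
LF [[556.1 -47.2  88. ]]
RF [[448.1 -46.3  88. ]]
pad l [[608.9 -27.6   6. ]]
pad f [[392.8  -1.    6. ]]
pad rr [[385.1 -83.7   6. ]]
rail z46 [[590.4 435.7  46. ]
 [383.2 416.4  46. ]] sideR z20 [[618.4  98.5  20. ]
 [423.7  70.5  20. ]]
[[ 6.128e+02 -2.720e+01  6.000e+00]
 [ 6.024e+02 -1.163e+02  6.000e+00]
 [ 3.863e+02 -8.850e+01  6.000e+00]
 [ 3.966e+02  6.000e-01  6.000e+00]]
```

Call:
{"fn": "step_arm", "kwargs": {
  "rows": [
    [[-34,-58,50],-0.4],
    [[-34,-58,70],-0.4],
    [[-34,-58,100],-0.4],
    [[-34,-58,120],-0.4],
    [[-34,-58,135],-0.4],
    [[-34,-58,143],-0.4],
    [[-34,-58,146],-0.4],
    [[-34,-58,146],-0.4],
    [[-34,-58,146],-0.4]
  ]
}}

```text
time: 2.7
tool_pos: [506.9, -54.7, 70.4]
tcp_rot: [-180.0, 0.1, 172.6]
ft_force: [0.7, 0.1, -0.1]
finger_gap: 85.5
grip_force: 0.0
```

Call:
{"fn": "step_arm", "kwargs": {
  "rows": [
    [[0,0,0],0],
    [[0,0,0],0],
    [[0,0,0],0],
    [[0,0,0],0],
    [[0,0,0],0],
    [[0,0,0],0],
    [[0,0,0],0],
    [[0,0,0],0]
  ],
  "fingers": 0,
  "squeeze": 100
}}

```text
time: 3.5
tool_pos: [506.2, -54.8, 69.5]
tcp_rot: [-180.0, 0.0, 172.6]
ft_force: [-1.5, 0.6, 5.3]
finger_gap: 22.5
grip_force: 98.2
```

```bash
python3 - <<'E'
from h import *
s=r.sense();print({k:np.round(s[k],1) for k in('time','tool_pos','tcp_rot','ft_force','finger_gap','grip_force')})
a=snapshot('scene')[130:250,330:450];b=snapshot('top')[165:285,360:480]
cv2.imwrite('pics/g.png',cv2.resize(np.hstack([a,b]),None,fx=3.3,fy=3.3,interpolation=cv2.INTER_CUBIC))
E
```

```text
{'time': np.float64(3.5), 'tool_pos': array([506.2, -54.8,  69.5]), 'tcp_rot': array([-180. ,    0. ,  172.6]), 'ft_force': array([-1.5,  0.6,  5.3]), 'finger_gap': np.float64(22.5), 'grip_force': np.float64(98.2)}
```

View pics/g.png

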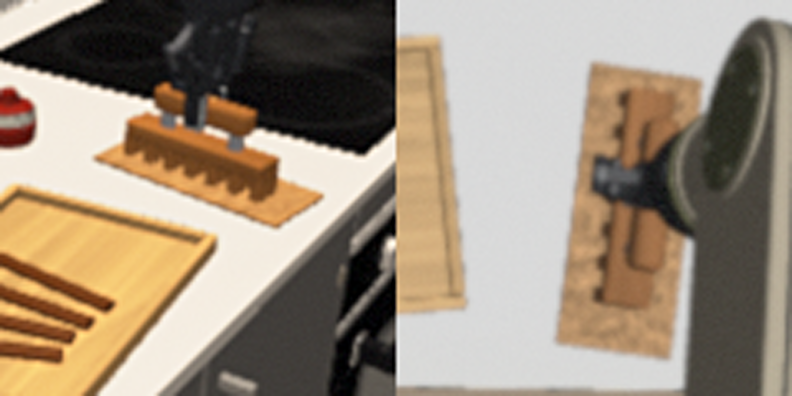

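Call:
{"fn": "step_arm", "kwargs": {
  "rows": [
    [[0,0,-15],0],
    [[0,0,-35],0],
    [[0,0,-55],0],
    [[2,20,-65],-2],
    [[4,45,-65],-5],
    [[5,75,-65],-8],
    [[6,105,-65],-11],
    [[8,135,-65],-13.4],
    [[9,160,-65],-13.4],
    [[9.5,178,-65],-13.4],
    [[9.5,186,-65],-13.4],
    [[9.5,186,-65],-13.4]
  ]
}}

```text
time: 4.8
tool_pos: [520.3, 131.6, 134.3]
tcp_rot: [-180.0, -0.0, -173.9]
ft_force: [0.4, -0.7, -2.5]
finger_gap: 22.9
grip_force: 98.2
```

Call:
{"fn": "step_arm", "kwargs": {
  "rows": [
    [[0,0,0],0],
    [[0,0,20],0],
    [[0,0,30],0],
    [[0,0,30],0],
    [[0,0,30],0]
  ]
}}

```text
time: 5.3
tool_pos: [520.2, 130.4, 104.0]
tcp_rot: [-180.0, -0.1, -174.0]
ft_force: [-0.0, 0.8, -1.6]
finger_gap: 22.9
grip_force: 98.3
```

```bash
python3 - <<'E'
from h import *
s=r.sense();print({k:np.round(s[k],1) for k in('time','tool_pos','tcp_rot','ft_force','finger_gap','grip_force')})
a=snapshot('scene')[160:270,265:415];b=snapshot('top')[165:275,300:450]
cv2.imwrite('pics/h.png',cv2.resize(np.vstack([a,b]),None,fx=2.7,fy=2.7,interpolation=cv2.INTER_CUBIC))
E
```

```text
{'time': np.float64(5.3), 'tool_pos': array([520.2, 130.4, 104. ]), 'tcp_rot': array([-1.80e+02, -1.00e-01, -1.74e+02]), 'ft_force': array([-0. ,  0.8, -1.6]), 'finger_gap': np.float64(22.9), 'grip_force': np.float64(98.3)}
```

View pics/h.png

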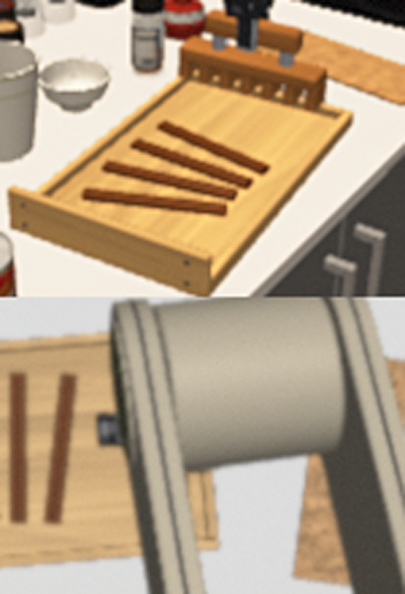

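```bash
python3 - <<'E'
from h import *
P=lambda x,y:(x/2.7+265,y/2.7+160)
a=np.radians(6);c=np.array([507.6,254.9])
M=np.array([[np.cos(a),np.sin(a)],[-np.sin(a),np.cos(a)]])
loc=lambda w:((w[:,:2]-c)@M.T).round(1)
print('teeth bottom',loc(cast('scene',[P(180,75),P(322,107)],40.5)))
print('head front top edge',loc(cast('scene',[P(180,52),P(325,83)],80.5)))
print('bar front top',loc(cast('scene',[P(206,17),P(301,38)],122)))
print('tray lip tops -y corners',loc(cast('scene',[P(190,75),P(352,112)],20)))
print('rail top outer corners',loc(cast('scene',[P(10,188),P(211,260)],46)))
E
```

```text
teeth bottom [[  82.8 -118.3]
 [ -84.2 -128.8]]
head front top edge [[  71.9  -97.6]
 [ -92.3 -108.3]]
bar front top [[  48.4 -111.4]
 [ -60.5 -113. ]]
tray lip tops -y corners [[  92.  -159.9]
 [-104.1 -170.7]]
rail top outer corners [[ 101.2  172. ]
 [-108.3  174.2]]
```

Call:
{"fn": "step_arm", "kwargs": {
  "rows": [
    [[-4,0,5],0],
    [[-4,0,12],0],
    [[-4,0,18],0],
    [[-4,0,23],0],
    [[-4,0,27],0],
    [[-4,0,29.5],0],
    [[-4,0,30.5],0],
    [[-4,0,30.5],0],
    [[-4,0,30.5],0]
  ]
}}

```text
time: 6.3
tool_pos: [524.6, 131.4, 73.9]
tcp_rot: [180.0, 0.0, -174.0]
ft_force: [0.0, -1.4, -2.2]
finger_gap: 22.7
grip_force: 98.3
```

```bash
python3 - <<'E'
from h import *
s=r.sense();print({k:np.round(s[k],1) for k in('time','tool_pos','tcp_rot','ft_force','wrist_torque','finger_gap')})
a=snapshot('scene')[160:240,315:415]
cv2.imwrite('pics/i.png',cv2.resize(a,None,fx=7,fy=7,interpolation=cv2.INTER_CUBIC))
E
```

```text
{'time': np.float64(6.3), 'tool_pos': array([524.6, 131.4,  73.9]), 'tcp_rot': array([ 180.,    0., -174.]), 'ft_force': array([ 0. , -1.4, -2.2]), 'wrist_torque': array([-0.,  0.,  0.]), 'finger_gap': np.float64(22.7)}
```

View pics/i.png

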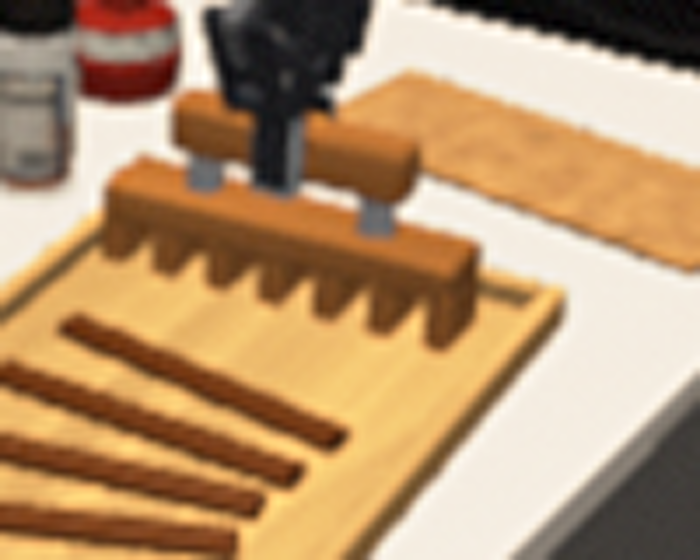

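```bash
python3 - <<'E'
from h import *
P=lambda x,y:(x/7+315,y/7+160)
a=np.radians(6);c=np.array([507.6,254.9])
M=np.array([[np.cos(a),np.sin(a)],[-np.sin(a),np.cos(a)]])
loc=lambda w:((w[:,:2]-c)@M.T).round(1)
print('teeth',loc(cast('scene',[P(107,257),P(438,350)],10)))
print('right lip outer top',loc(cast('scene',[P(562,300),P(400,500)],20)))
print('left lip outer top',loc(cast('scene',[P(100,212),P(0,295)],20)),'inner', loc(cast('scene',[P(100,240),P(0,320)],20)))
E
```

```text
teeth [[  85.6 -115.6]
 [ -72.2 -113.8]]
right lip outer top [[-106.9 -162.6]
 [-109.3   11.9]]
left lip outer top [[ 100.1 -134.9]
 [  99.1  -46.7]] inner [[  87.  -111.5]
 [  88.1  -28.4]]
```

Call:
{"fn": "step_arm", "kwargs": {
  "rows": [
    [[4,0,0],0],
    [[7,0,0],0],
    [[7,4,0],0],
    [[7,10,0],0],
    [[7,17,0],0],
    [[7,24,0],0],
    [[7,31,0],0],
    [[7,38,0],0],
    [[7,45,0],0],
    [[7,52,0],0],
    [[7,58,0],0],
    [[7,62,0],0]
  ]
}}

```text
time: 7.55
tool_pos: [510.9, 192.9, 73.6]
tcp_rot: [180.0, -0.0, -174.0]
ft_force: [0.6, -0.3, -2.0]
finger_gap: 22.3
grip_force: 98.4
```

Call:
{"fn": "step_arm", "kwargs": {
  "rows": [
    [[0,4,0],0],
    [[0,9,0],0],
    [[0,14,0],0],
    [[0,20,0],0],
    [[0,25,0],0],
    [[0,30,0],0],
    [[0,35,0],0],
    [[0,40,0],0],
    [[0,45,0],0],
    [[0,50,0],0],
    [[0,54,0],0],
    [[0,56,0],0]
  ]
}}

```text
time: 8.75
tool_pos: [505.1, 248.4, 73.6]
tcp_rot: [-180.0, -0.0, -174.0]
ft_force: [-0.2, -0.4, -1.2]
finger_gap: 22.5
grip_force: 98.4
```

```bash
python3 - <<'E'
from h import *
s=r.sense();print({k:np.round(s[k],1) for k in('time','tool_pos','tcp_rot','ft_force','wrist_torque','finger_gap')})
a=snapshot('scene')[170:280,265:415];b=snapshot('top')[175:275,230:380]
cv2.imwrite('pics/j.png',cv2.resize(a,None,fx=5,fy=5,interpolation=cv2.INTER_CUBIC))
E
```

```text
{'time': np.float64(8.8), 'tool_pos': array([505.1, 248.4,  73.6]), 'tcp_rot': array([-180.,   -0., -174.]), 'ft_force': array([-0.2, -0.4, -1.2]), 'wrist_torque': array([-0.1,  0.1, -0. ]), 'finger_gap': np.float64(22.5)}
```

View pics/j.png

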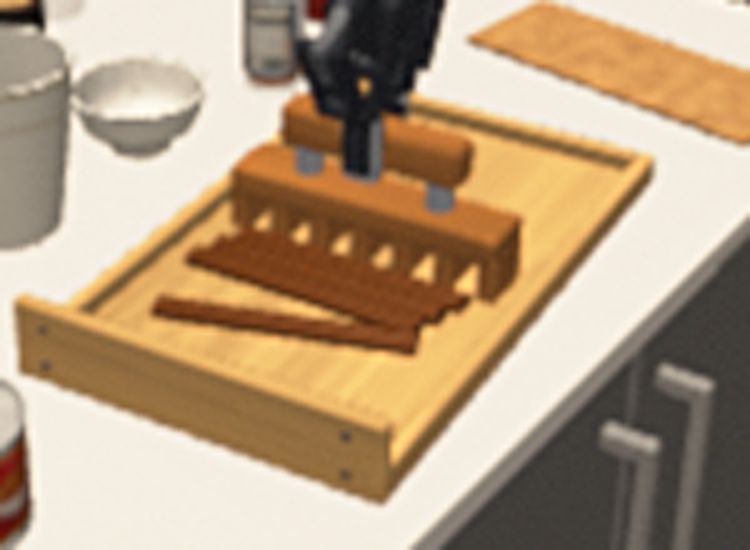

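Call:
{"fn": "step_arm", "kwargs": {
  "rows": [
    [[0,4,0],0],
    [[0,9,0],0],
    [[0,14,0],0],
    [[0,20,0],0],
    [[0,26,0],0],
    [[0,32,0],0],
    [[0,38,0],0],
    [[0,44,0],0],
    [[0,50,0],0],
    [[0,56,0],0],
    [[0,62,0],0],
    [[0,66,0],0]
  ]
}}

```text
time: 10.05
tool_pos: [498.2, 314.2, 73.7]
tcp_rot: [180.0, 0.0, -174.0]
ft_force: [-0.3, -1.3, -2.5]
finger_gap: 22.6
grip_force: 98.4
```

Call:
{"fn": "step_arm", "kwargs": {
  "rows": [
    [[0,2,0],0],
    [[0,4,0],0],
    [[0,6,0],0],
    [[0,8,0],0],
    [[0,10,0],0],
    [[0,12,0],0],
    [[0,14,0],0],
    [[0,15,0],0],
    [[0,16,0],0],
    [[0,16,0],0]
  ]
}}

```text
time: 11.05
tool_pos: [496.5, 329.7, 73.7]
tcp_rot: [180.0, -0.0, -174.0]
ft_force: [-0.6, 0.8, -1.7]
finger_gap: 22.7
grip_force: 98.4
```

Call:
{"fn": "step_arm", "kwargs": {
  "rows": [
    [[0,1,0],0],
    [[0,2,0],0],
    [[0,3,0],0],
    [[0,4,0],0],
    [[0,5,0],0],
    [[0,5,0],0]
  ]
}}

```text
time: 11.65
tool_pos: [496.0, 334.7, 73.6]
tcp_rot: [180.0, -0.0, -174.0]
ft_force: [-0.5, -0.6, -2.5]
finger_gap: 22.4
grip_force: 98.4
```

Call:
{"fn": "step_arm", "kwargs": {
  "rows": [
    [[0,1,0],0],
    [[0,2,0],0],
    [[0,3,0],0],
    [[0,3,0],0]
  ]
}}

```text
time: 12.05
tool_pos: [495.7, 337.7, 73.6]
tcp_rot: [180.0, 0.0, -174.0]
ft_force: [-0.8, -0.3, -2.3]
finger_gap: 22.2
grip_force: 98.4
```

```bash
python3 - <<'E'
from h import *
s=r.sense();print({k:np.round(s[k],1) for k in('time','tool_pos','tcp_rot','ft_force','wrist_torque','finger_gap')})
a=snapshot('scene')[180:280,260:390]
cv2.imwrite('pics/k.png',cv2.resize(a,None,fx=6,fy=6,interpolation=cv2.INTER_CUBIC))
E
```

```text
{'time': np.float64(12.0), 'tool_pos': array([495.7, 337.7,  73.6]), 'tcp_rot': array([ 180.,    0., -174.]), 'ft_force': array([-0.8, -0.3, -2.3]), 'wrist_torque': array([-0.,  0.,  0.]), 'finger_gap': np.float64(22.2)}
```

View pics/k.png

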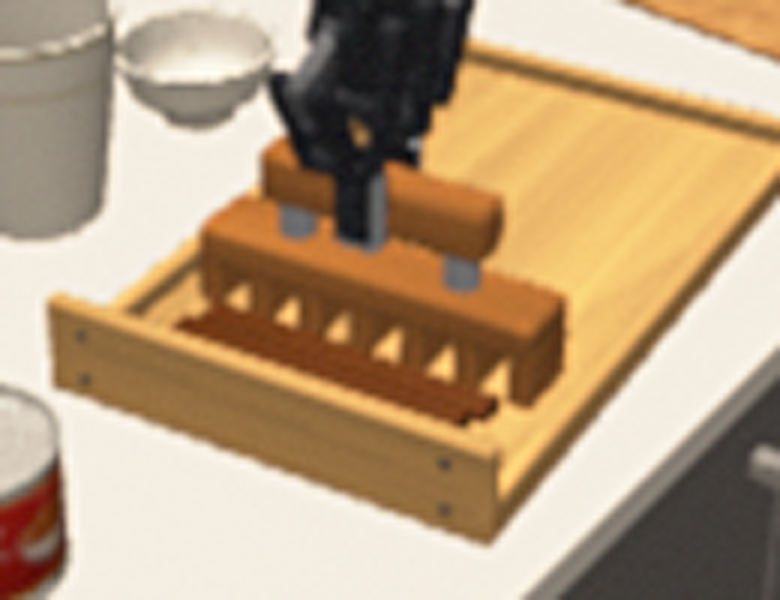

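Call:
{"fn": "step_arm", "kwargs": {
  "rows": [
    [[0,0.7,0],0],
    [[0,1.4,0],0],
    [[0,2,0],0],
    [[0,2,0],0]
  ]
}}

```text
time: 12.5
tool_pos: [495.8, 338.6, 73.7]
tcp_rot: [-179.9, 0.0, -174.0]
ft_force: [0.3, -6.3, -0.7]
finger_gap: 22.4
grip_force: 98.6
```

Call:
{"fn": "step_arm", "kwargs": {
  "rows": [
    [[0,0.7,0],0],
    [[0,1.4,0],0],
    [[0,2,0],0],
    [[0,2,0],0]
  ]
}}

```text
time: 12.9
tool_pos: [495.8, 339.1, 73.7]
tcp_rot: [-179.8, -0.0, -174.0]
ft_force: [0.2, -11.8, 1.8]
finger_gap: 22.5
grip_force: 99.1
```

Call:
{"fn": "step_arm", "kwargs": {
  "rows": [
    [[0,-5,0],0],
    [[0,-12,0],0],
    [[0,-20,0],0],
    [[0,-26,0],0],
    [[0,-30,-5],0],
    [[0,-30,-20],0],
    [[0,-30,-40],0],
    [[0,-30,-60],0],
    [[0,-30,-65],0],
    [[0,-30,-65],0]
  ]
}}

```text
time: 13.9
tool_pos: [499.5, 312.4, 140.8]
tcp_rot: [179.9, 0.2, -174.0]
ft_force: [-0.2, 0.3, -2.5]
finger_gap: 22.4
grip_force: 98.8
```

```bash
python3 go.py 501 -57 134 172.4
```

```text
t 13.9 at [499.5 312.4 140.8] [ 179.9    0.2 -174. ] shift [  37.2 -367.5    6.1] turn 13.6
```

Call:
{"fn": "step_arm", "kwargs": {
  "rows": [
    [[3,-25,0],1],
    [[6,-60,0],3],
    [[10,-100,0],5],
    [[14,-140,0],7],
    [[18,-180,0],9],
    [[22,-220,0],11],
    [[26,-260,0],13],
    [[30,-300,0],13.6],
    [[34,-335,0],13.6],
    [[37,-358,0],13.6],
    [[37,-367,0],13.6],
    [[37,-367,0],13.6]
  ]
}}

```text
time: 15.1
tool_pos: [499.6, -57.9, 137.8]
tcp_rot: [180.0, -0.1, 172.3]
ft_force: [-0.3, 0.5, -2.4]
finger_gap: 22.5
grip_force: 99.2
```

```bash
python3 - <<'E'
from seg import *
from go import go
go(501,-57,75,172.4)
t=snapshot('top');cv2.imwrite('pics/t2.png',t);s=snapshot('scene');cv2.imwrite('pics/s2.png',s)
a=np.radians(6);c=np.array([507.6,254.9])
M=np.array([[np.cos(a),np.sin(a)],[-np.sin(a),np.cos(a)]])
d,_=masks(t);d[:,:236]=0;d[:,378:]=0;d[:180]=0;d[270:]=0
for k in cv2.findContours(d,0,1)[0]:
    if cv2.contourArea(k)>30:
        q=rect2('top',k.reshape(-1,2),16);print(q,'local',M@(q[0]-c))
d2,_=masks(s);h=cv2.cvtColor(t,cv2.COLOR_BGR2HSV)[...,2]
for y in(200,206,212,218,224,230,236,242,248): print(y,h[y,234:285])
E
```

```text
t 15.1 at [499.6 -57.9 137.8] [ 1.800e+02 -1.000e-01  1.723e+02] shift [-1.3  1.  62.8] turn -0.1
(array([497.3, 391.6], dtype=float32), np.float32(148.2), np.float32(68.9), np.float32(5.6)) local [  4.0454539  137.02779361]
200 [207 197 197 195 168 109  87  98 105 103 101 108  98  93 105 106 102 105
 105 102 108 110 104 105 109  95  95 106 107 102 109 121 161 195 204 203
 204 205 206 204 204 205 204 203 201 202 201 201 199 198 202]
206 [206 194 196 196 170 115  87  88 104 105 102 104 105 101 107 112 104 108
 106  93  86 103 104  99 106 101  96 107 110 106 110 114 133 165 188 192
 197 197 194 195 197 199 199 199 200 202 203 203 201 205 203]
212 [203 185 192 198 185 146 105  92 101 110 106 108 110  92  89 105 106 103
 107 101  97 105 111 107 107 106  92  94 107 103 107 111 126 167 198 205
 203 203 204 201 201 200 199 193 194 192 192 190 190 188 191]
218 [214 210 200 197 196 166 108  86  96 106 107 105 109 100  94 105 109 103
 110 106  96  96 109 105 107 108  94  88 107 110 103 110 115 151 178 188
 190 192 191 190 192 192 190 194 192 194 193 193 195 196 195]
224 [215 207 192 196 195 17
[... 332 characters left out ...]
92
 200 199 200 199 199 197 195 195 195 195 194 193 192 192 192]
236 [216 214 212 203 204 196 169 112  83  94 109 106 103 111 103  96 110 115
 108 111 110  95  96 107 106 105 108  96  91 108 113 105 112 119 142 174
 189 194 194 195 195 195 197 198 197 198 197 197 197 200 198]
242 [216 216 208 191 196 197 173 120  86  91 104 113 100 109 107  94  98 111
 104 105 112  94  90 108 111 105 107 107  98 110 113 104 110 117 130 170
 203 210 209 209 209 208 207 210 211 206 210 211 209 208 207]
248 [216 215 208 191 191 197 189 159 108  94 113 119 107 105 115  95  89 108
 109 103 109 103  94 112 115 107 111 112  96  90 104 105 105 110 118 160
 204 213 213 212 213 212 213 215 217 216 216 216 216 216 216]
```

Call:
{"fn": "step_arm", "kwargs": {
  "rows": [
    [[-1,1,15],0],
    [[-1,1,32],0],
    [[-1,1,46],0],
    [[-1,1,56],0],
    [[-1,1,62],0],
    [[-1,1,65],0],
    [[-1,1,67],0],
    [[-1,1,68],0],
    [[-1,1,68],0],
    [[-1,1,68],0]
  ]
}}

```text
time: 16.2
tool_pos: [501.6, -56.5, 71.2]
tcp_rot: [-180.0, 0.1, 172.4]
ft_force: [-0.5, 0.1, -2.1]
finger_gap: 22.5
grip_force: 99.2
```

Call:
{"fn": "step_arm", "kwargs": {
  "rows": [
    [[0,0,0],0],
    [[0,0,0],0],
    [[0,0,0],0],
    [[0,0,0],0],
    [[0,0,0],0],
    [[0,0,0],0],
    [[0,0,0],0],
    [[0,0,0],0]
  ],
  "fingers": 1
}}

```text
time: 17.0
tool_pos: [501.1, -56.3, 70.6]
tcp_rot: [180.0, -0.0, 172.4]
ft_force: [-0.0, 0.4, 0.1]
finger_gap: 85.5
grip_force: 0.0
```

Call:
{"fn": "step_arm", "kwargs": {
  "rows": [
    [[0,0,-5],0],
    [[0,0,-20],0],
    [[0,0,-45],0],
    [[0,0,-80],0],
    [[0,0,-115],0],
    [[0,0,-130],0],
    [[0,0,-130],0]
  ]
}}

```text
time: 17.7
tool_pos: [503.1, -56.8, 204.6]
tcp_rot: [-180.0, 0.4, 172.4]
ft_force: [0.6, 0.2, -0.3]
finger_gap: 85.2
grip_force: 0.0
```

```bash
python3 go.py 350 250 200 150
```

```text
t 17.7 at [503.1 -56.8 204.6] [-180.     0.4  172.4] shift [192.3 283.9   3.1] turn 22.4
```

Call:
{"fn": "step_arm", "kwargs": {
  "rows": [
    [[60,300,-10],0],
    [[60,300,-10],0],
    [[60,300,-10],0],
    [[60,300,-10],0],
    [[60,300,-10],0],
    [[60,300,-10],0],
    [[60,300,-10],0],
    [[60,300,-10],0],
    [[60,300,-10],0],
    [[60,300,-10],0]
  ]
}}

```text
time: 18.7
tool_pos: [481.4, 247.4, 209.9]
tcp_rot: [-179.9, -0.0, 172.3]
ft_force: [0.0, -0.9, 0.7]
finger_gap: 85.6
grip_force: 0.0
```

```bash
python3 - <<'E'
from seg import *
t=snapshot('top');cv2.imwrite('pics/t3.png',t)
d,w=masks(t);w[:,:395]=0;w[:,470:]=0;w[:175]=0;w[276:]=0
print('pad',rect('top',w,6))
h=cv2.cvtColor(t,cv2.COLOR_BGR2HSV)[...,2]
for y in (195,205,215,225,235,245,254): print(y,h[y,414:450])
# columns along the bar axis
for o in (-2,2,): print('bar',[int(h[y,int(round(438+o-(y-224)*.13))]) for y in range(185,265)])
for o in (-11,-9,): print('head',[int(h[y,int(round(438+o-(y-224)*.13))]) for y in range(180,270)])
t0=cv2.cvtColor(cv2.imread('pics/top0.png'),cv2.COLOR_BGR2HSV)[...,2]
for o in (-11,-9,): print('head0',[int(t0[y,int(round(438+o-(y-224)*.13))]) for y in range(180,270)])
E
```

```text
pad (array([500.5, -56.3], dtype=float32), np.float32(217.3), np.float32(88.2), np.float32(172.4))
195 [218 218 205 182 164 165 165 170 177 176 179 185 188 172 141 107 101 131
 158 171 170 170 170 169 166 162 163 163 157 149 150 172 179 188 193 193]
205 [216 205 185 191 193 191 193 193 189 179 174 166 146 113  93  98 134 162
 169 165 146 114 104 130 149 156 162 165 170 168 162 156 160 166 173 182]
215 [200 175 177 184 191 190 192 185 174 167 155 133  96  86 113 143 163 170
 162 131 100 108 140 158 162 160 162 165 170 167 155 161 177 179 174 181]
225 [197 209 208 199 194 190 190 189 186 166 127  92  85 121 152 164 166 154
 119  94 112 140 157 163 162 159 159 164 163 170 191 202 197 189 195 206]
235 [182 182 180 179 184 194 194 181 149 104  82  90 125 152 159 158 139 106
  92 116 140 155 161 163 162 161 162 158 165 183 187 186 187 193 213 217]
245 [168 169 170 178 185 187 173 135  90  78 106 136 151 155 151 127  98  95
 122 141 149 159 165 167 166 158 155 168 196 205 203 200 200 214 218 218]
254 [171 174 173 180 185 172 144 110  96 120 141 151 153 151 150 152 152 154
 159 158 158 155 1
[... 1989 characters left out ...]
42, 149, 151, 151, 153, 154, 156, 139, 142, 146, 147, 150, 149, 151, 156, 137, 145, 145, 148, 149, 147, 151, 149, 140, 142, 143, 145, 148, 148, 149, 139, 142, 147, 148, 144, 134, 145, 165, 176, 173, 176, 182, 187, 188, 173, 161, 174, 185, 189]
head0 [217, 217, 217, 217, 216, 203, 185, 176, 177, 185, 190, 181, 174, 172, 168, 168, 168, 167, 170, 170, 170, 165, 167, 166, 162, 167, 164, 161, 160, 162, 162, 159, 160, 166, 165, 164, 161, 162, 161, 161, 158, 165, 163, 161, 163, 160, 155, 157, 163, 163, 158, 158, 158, 155, 155, 154, 160, 159, 154, 150, 147, 147, 151, 150, 157, 155, 154, 152, 154, 153, 152, 152, 152, 152, 150, 145, 135, 138, 172, 180, 179, 185, 199, 193, 182, 168, 168, 167, 177, 178]
```

```bash
python3 -c "
from bench import r;print(r.hand_in())"
```

```text
the job is handed in; nothing more can be done
None
```

I combed all four sticks into one snug pack flat against the tall rail, stood the rake upright back on its teeth near the middle of the cork pad, and handed the job in at about 19 s. The hand-in gave no verdict, and I did not re-check the bystanders' positions.

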